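Work the wastegate of a turbine housing and hold it open for inspection

TASK

Check the wastegate of the turbine housing: press the outer end of its crank lever down with the fingertips so that the flap inside swings wide open, let go so that the flap drops fully shut by its own weight, then press it wide open again and finish while still holding it there, so that the seat can be inspected. Work it by the lever only: do not touch the flap, do not force the lever against its stop, and leave the housing and the loose parts around it where they lie.

Things in the scene. Friction and masses are not known exactly. Their poses are not given: they have to be found in the camera images.
- housing: Rust-brown cast-iron turbine housing of a truck turbocharger, 6.5 kg, loose on the bench, outlet up. Origin: centre of underside, z up. Snail scroll of 105 mm radius, 81 mm high; flanged inlet along own +x to x = 123 mm. Round outlet chamber on top, open upwards, centre x 0, y -24 mm, radius 77 mm, rim z = 130 mm. The crank lever is outside the chamber on the -y side and points to -x.
- wastegate (a joint): Angle of the level shaft (along the housing's y, 104 mm up) that carries the outer crank lever and the inner arm with the flap (rad): 0 = shut on the seat, grows as the lever's outer end goes down and the flap lifts, solid stop at 0.95. Its actuator is off, so it swings freely: the flap's weight shuts it, about 1 N at the lever's end lifts it.
- crank_end (a point): Pin axis at the lever's outer end, at its outer face; moves with it. Shut: 49 mm to the housing's -x of the shaft, 142 mm up; at the stop 59 mm, 86 mm up. Eye: 9 mm radius, 10 mm thick (from here towards the housing); the pin, 5 mm radius, sticks out 20 mm the other way. A finger pushed straight down over its shut place stays on the lever. The chamber rim is 12 mm or more inside the lever.
- crank_shaft (a point): Point on the shaft axis, at the outer face of the lever's hub (11 mm radius), 62 mm from crank_end.
- crank: The bright steel crank lever outside the housing: bar 62 mm between centres, 15 mm deep, 10 mm thick, pin at its free end. Origin on the shaft axis, 118 mm to the housing's +y side of the bar. At joint 0 its axes are parallel to the housing's and the bar rises at 37 degrees towards -x; turns with the shaft.
- flap: The wastegate flap, a bright steel disc 40 mm across and 7 mm thick inside the outlet chamber; origin: centre of its underside. Shut it lies level 93 mm above the bench; rises and tilts with the shaft. Not to be touched.
- socket: Loose deep socket, steel, 30 mm across, 50 mm tall, upright near the lever. Origin: centre of underside. Leave alone.
- compressor_wheel: Loose aluminium compressor wheel, 86 mm across, 58 mm tall, nose up. Origin: centre of underside. Leave alone.
- clamp: Loose steel band clamp, a flat-lying ring 124 mm across, 18 mm high, with a bolt at its own +x side reaching out to 78 mm. Origin: centre of underside. Leave alone.
- actuator: Loose wastegate actuator taken off the housing: brass-coloured can 66 mm across on a bracket, 67 mm high, rod along its own +x, 150 mm long in all. Origin: on the bench under the middle. Leave alone.

How it is judged:
By the outcome, as a careful person would: the job done as asked, in the order asked, and still so for the second after the job is handed in, while the arm keeps its last pose, push and grip.
It also fails if it takes over 38 s, if anything falls off the work surface, if the arm or the gripper's body presses on something with over 40 N, if the wrist force passes 120 N, or if a joint passes its speed limit or range.

ROBOT

A 6-joint arm with a two-finger parallel gripper is mounted at the origin on the work surface. World frame = base frame: x ahead of the robot, y to its left, z up, the work surface at z = 0. Lengths are in m, angles in rad, forces in N, time in s.
With the tool pointing down it reaches from about 0.35 to 0.975 m from the base axis. Payload 17.4 kg.
Tool frame: the origin (TCP) lies on the centre line of the jaws, within the pads' length; the fingertips stand 19 mm ahead of it and the grasp point (between the pads) is the TCP; z points along the fingers, y is the direction in which the jaws open and shut (so a half turn about z gives the same grasp; the last joint's range is limited). The gripper opens to 85 mm and grips with 20 to 120 N. Pads are 22 mm wide; open, the fingers measure 114 mm over their backs; the gripper's body (76 mm by 85 mm) begins 54 mm behind the grasp point. The pads swing forward as they close: fully open they stand 13 mm farther back than shut.
Start: joints at [1.222, 0.116, 1.442, -0, 1.584, -0.038], TCP at [0.206, 0.643, 0.25] pointing down, gripper open.
Joint ranges: [-2.83, 2.83], [-0.83, 2.19], [0.07, 2.5], [-1.14, 4.28], [0.01, 3], [-2.97, 2.97]. Speed limits (rad/s): [1.89, 1.89, 2.22, 3.14, 3.14, 3.14].

INTERFACE

Orientations are given as a rotation vector (axis times angle).
In Python, from plant import sense, snapshot, finish_job gives the robot as it stands. The module is installed in compiled form; this text tells all that it offers.
- The arm moves only by the shell command python3 -m jog 'ROWS' [FORCE]. ROWS is JSON, a list that holds one entry, the list of rows, each a list of 7 numbers: the shift along the tool's x, y, z in mm, then the turn, a rotation vector about the tool's x, y, z in rad, then the closure, from 0 (fully open) to 1 (shut). In form: [[[tx, ty, tz, rx, ry, rz, grip], ...]]. A call has 1 to 8 rows; each row is the pose to reach, as a shift and turn from the pose commanded when the call began, along the tool's axes at that moment; what a row does not reach only later rows make up. A row lasts 1/8 s, in which the tool goes at most 62.5 mm and 10.7 degrees, less where a joint would pass 70% of its speed; a pose out of reach is approached as far as the arm can. A call with a gripper value outside its range is refused whole. The fingers move at their own pace and stop on an object; FORCE is the grip in N (left out, the last holds). Time passes only in rows, so rows that repeat a pose let the fingers close. It gives the time, the measured TCP pose, the force and the opening at its end, in the units of the state.
- sense(): the state, without advancing time (a new reading comes with each control period).
- snapshot(name): name is "scene" or "top" or "wrist"; returns a dict with "image" (420x560x3 uint8, red, green, blue), "K" (3x3 intrinsics, pixels), "rvec" (rotation vector, rad) and "tvec" (3), from world to camera coordinates, as OpenCV has them. Camera axes: x right, y down, z forward; pixel columns grow to the right and rows downward; lengths in m; the calibration is good to about 2 mm. A picture is of the moment at which its call begins. There is no depth.
- finish_job(): hands the job in, once; it reports no verdict.
The state is a dict: "time": time; "qpos": joint angles; "dq": joint speeds; "joint_torque": joint torques, N m; "tcp_pos": TCP position; "orientation": TCP orientation; "contact_force": force on the tool from outside, world axes, zero at the start; "moment": the same for the moment, N m; "opening": opening from 0.0 (shut) to 1.0 (fully open).
Only numpy, scipy, OpenCV 4.12 (cv2) and the standard library are available. Lean on these libraries where they do the work, as an engineer would, in place of code of your own. Each camera call takes 0.05 s, during which the arm holds its last target.

## Working session

There is one attempt and no reset: what is moved stays moved. The work goes in short steps, Python scripts to look and compute and a shell command to move; the robot and the scene stay as the last step left them, time stands still between calls to the robot, and variables do not carry over. Pictures are saved under pics/ and viewed, and the job is handed in when it is done.

```bash
mkdir -p pics; cat > h.py <<'E'
import numpy as np, cv2
from plant import sense, snapshot
def snap(n,f):
    s=snapshot(n); cv2.imwrite('pics/'+f+'.png',cv2.cvtColor(s['image'],cv2.COLOR_RGB2BGR)); np.savez('pics/'+f+'.npz',**s); return s
def ray(s,u,v):
    R=cv2.Rodrigues(np.array(s['rvec'],float))[0]; t=np.array(s['tvec'],float).ravel()
    d=R.T@np.linalg.inv(s['K'])@np.array([u,v,1.]); return -R.T@t,d/np.linalg.norm(d)
def onz(s,u,v,z):
    c,d=ray(s,u,v); return c+d*(z-c[2])/d[2]
def tri(s1,p1,s2,p2):
    c1,d1=ray(s1,*p1);c2,d2=ray(s2,*p2)
    k=np.linalg.lstsq(np.c_[d1,-d2],c2-c1,rcond=None)[0]
    a=c1+d1*k[0];b=c2+d2*k[1]; return (a+b)/2,np.linalg.norm(a-b)
def proj(s,P):
    return cv2.projectPoints(np.array(P,float).reshape(-1,1,3),np.array(s['rvec'],float),np.array(s['tvec'],float),np.array(s['K'],float),None)[0].reshape(-1,2)
def load(f): return dict(np.load('pics/'+f+'.npz'))
E
python3 -c "
from h import *
for n in ['scene','top','wrist']: s=snap(n,n+'0'); print(n,ray(s,280,210))
print(sense())"
```

```text
scene (array([ 1.41691401, -0.01475017,  0.70372326]), array([-0.8099669 ,  0.07289534, -0.58192773]))
top (array([0.46422658, 0.04658641, 0.99315381]), array([ 0.10277776,  0.00554014, -0.99468892]))
wrist (array([0.14083613, 0.66290376, 0.37253179]), array([ 0.24303146, -0.08424196, -0.96635346]))
{'time': 0.15, 'qpos': array([ 1.22220019e+00,  1.16379717e-01,  1.44207814e+00,  1.70069567e-05,
        1.58402230e+00, -3.77947804e-02]), 'dq': array([ 0.00037033, -0.00226016, -0.00160332, -0.00053529,  0.00075034,
       -0.00027132]), 'joint_torque': array([ 1.06770058e-03, -7.32507348e+01, -6.32844472e+01, -6.67889509e-06,
        5.16390719e-03, -1.32956916e-05]), 'tcp_pos': array([0.20638872, 0.64254498, 0.24975003]), 'orientation': array([-4.86213682e-01, -3.10355012e+00,  1.36294299e-03]), 'contact_force': array([-0.42005081, -0.69200922, -0.15538285]), 'moment': array([-0.04807378, -0.04876872,  0.02861947]), 'opening': 1.001462409581339}
```

View pics/scene0.png

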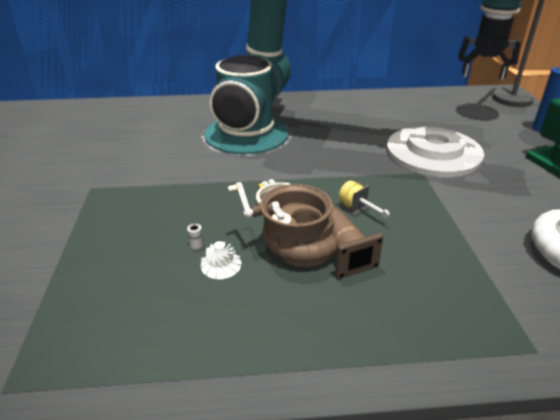

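View pics/top0.png

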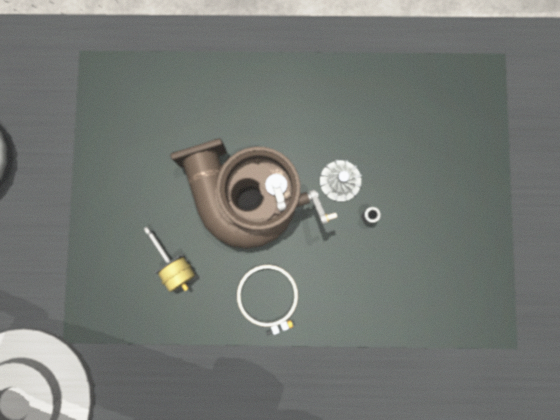

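The scene view shows the housing at about (300,225), with the lever and pin at (240,195). In the top view the lever runs from (313,195) to (325,217), and its pin points right to (337,216). I'll zoom in on both.

```bash
python3 -c "
from h import *
a=cv2.imread('pics/scene0.png')[165:285,180:400]; b=cv2.imread('pics/top0.png')[130:260,220:390]
cv2.imwrite('pics/z1.png',cv2.resize(a,(770,420),interpolation=cv2.INTER_CUBIC))
cv2.imwrite('pics/z2.png',cv2.resize(b,(680,520),interpolation=cv2.INTER_CUBIC))"
```

```text
(no output)
```

View pics/z1.png

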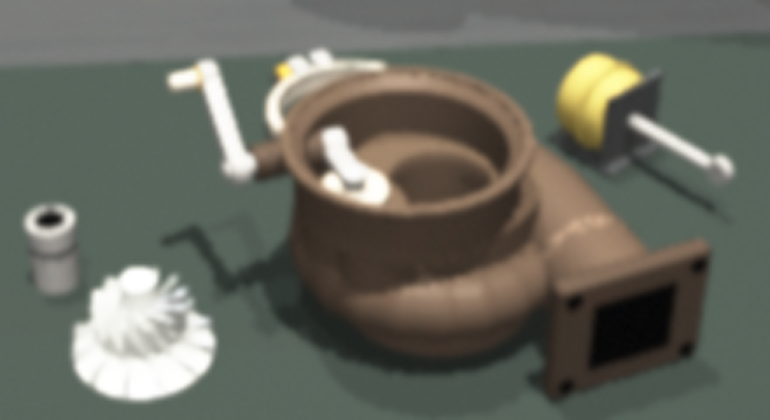

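View pics/z2.png

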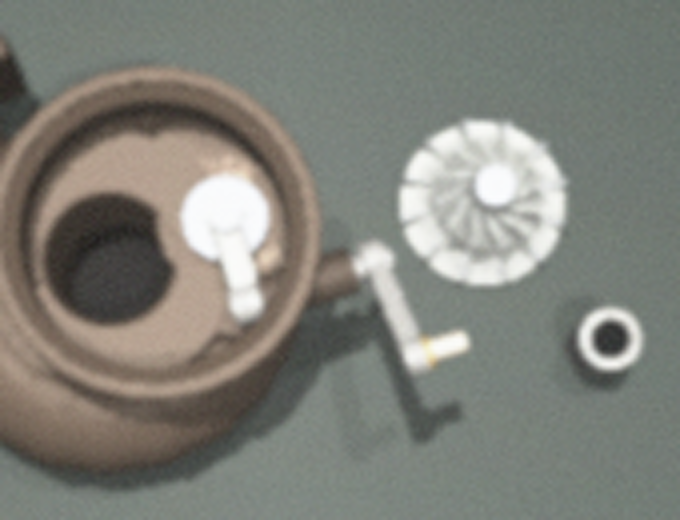

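View pics/wrist0.png

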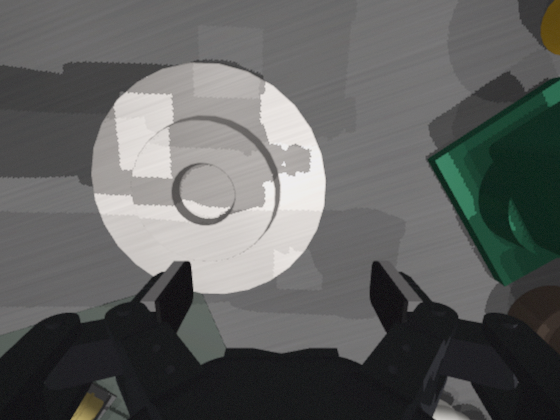

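```bash
python3 -c "
from h import *
T=load('top0');S=load('scene0')
for n,a,b in [('eye',(418,352),(207,70)),('hub',(373,257),(237,165)),('pintip',(467,342),(172,80))]:
  p=(a[0]/4+220-.4,a[1]/4+130-.4);q=(b[0]/3.5+180-.4,b[1]/3.5+165-.4)
  print(n,p,q,*tri(T,p,S,q))
e=onz(T,418/4+220-.4,352/4+130-.4,.147);h=onz(T,373/4+220-.4,257/4+130-.4,.11);t=onz(T,467/4+220-.4,342/4+129.6,.142)
print('eye',e,'hub',h,np.linalg.norm((e-h)[:2]),'tip',t,np.linalg.norm((t-e)[:2]))
d=(e-h)[:2];print('dir -x',np.degrees(np.arctan2(d[1],d[0])))
# rim ellipse from z2: 
for u,v in [(0,215),(320,220),(155,68),(160,398)]: print(onz(T,u/4+219.6,v/4+129.6,.13))
print('sock',onz(T,610/4+219.6,340/4+129.6,.05),'wheel',onz(T,493/4+219.6,187/4+129.6,.058))
"
```

```text
eye (324.1, 217.6) (238.74285714285713, 184.6) [ 0.53903624 -0.02616145  0.14605012] 0.001841771727685794
hub (312.85, 193.85) (247.31428571428572, 211.74285714285713) [ 0.58671643 -0.0096222   0.10701207] 0.00032050357229969524
pintip (336.35, 215.1) (228.74285714285713, 187.45714285714286) [ 0.54398377 -0.04801601  0.14315122] 0.002207302258416226
eye [ 0.53892154 -0.02700243  0.147     ] hub [ 0.58630962 -0.00927282  0.11      ] 0.050596131851547176 tip [ 0.54406632 -0.04925564  0.142     ] 0.02284019040452724
dir -x -159.48734458406886
[0.6012008  0.16221531 0.13      ]
[0.60031329 0.01617791 0.13      ]
[0.6702591  0.09248291 0.13      ]
[0.51835783 0.08786078 0.13      ]
sock [ 0.55442259 -0.13011868  0.05      ] wheel [ 0.62897872 -0.07167634  0.058     ]
```

```bash
cat >> h.py <<'E'
from scipy.spatial.transform import Rotation as Ro
def togo(P,yaw):  # tool y along world yaw, z down
    s=sense();R=Ro.from_rotvec(s['orientation']).as_matrix()
    y=np.array([np.cos(yaw),np.sin(yaw),0]);z=np.array([0,0,-1.]);T=np.c_[np.cross(y,z),y,z]
    return np.round(1000*R.T@(np.array(P)-s['tcp_pos']),1),np.round(Ro.from_matrix(R.T@T).as_rotvec(),3)
E
python3 -c "
from h import *
print(togo((.534,-.029,.25),np.radians(17)))"
```

```text
(array([-5.173e+02, -5.392e+02,  2.000e-01]), array([-0.001,  0.   ,  0.963]))
```

```bash
python3 -m jog '[[[-41,-43,0,0,0,0.08,1],[-83,-86,0,0,0,0.16,1],[-124,-129,0,0,0,0.24,1],[-166,-173,0,0,0,0.32,1],[-207,-216,0,0,0,0.40,1],[-248,-259,0,0,0,0.48,1],[-290,-302,0,0,0,0.56,1],[-331,-345,0,0,0,0.64,1]]]' 30; python3 -c "
from h import *
print(togo((.534,-.029,.25),np.radians(17)),sense()['time'])"
```

```text
time: 1.15
tcp_pos: [0.4164, 0.2111, 0.2503]
orientation: [1.441, 2.791, 0.0]
contact_force: [0.9, 0.8, 0.2]
opening: 0.001
(array([-263.8,  -43.2,    0.3]), array([0.   , 0.   , 0.321])) 1.15
```

```bash
python3 -m jog '[[[-40,-7,0,0,0,0.05,1],[-85,-14,0,0,0,0.10,1],[-130,-21,0,0,0,0.16,1],[-175,-28,0,0,0,0.21,1],[-215,-35,0,0,0,0.26,1],[-245,-40,0,0,0,0.3,1],[-264,-43,0,0,0,0.32,1],[-264,-43,0,0,0,0.32,1]]]'; python3 -c "
from h import *
s=snap('top','top1');snap('scene','scene1');snap('wrist','wrist1')
print(togo((.534,-.029,.25),np.radians(17)),sense()['time'],sense()['contact_force'])"
```

```text
time: 2.15
tcp_pos: [0.5346, -0.0274, 0.25]
orientation: [-1.865, -2.527, 0.0]
contact_force: [-0.2, 1.0, -0.3]
opening: -0.001
(array([-2.7, -1.1,  0.4]), array([ 0.   , -0.   ,  0.004])) 2.3 [-0.01843314 -0.12282265  0.4690944 ]
```

View pics/wrist1.png

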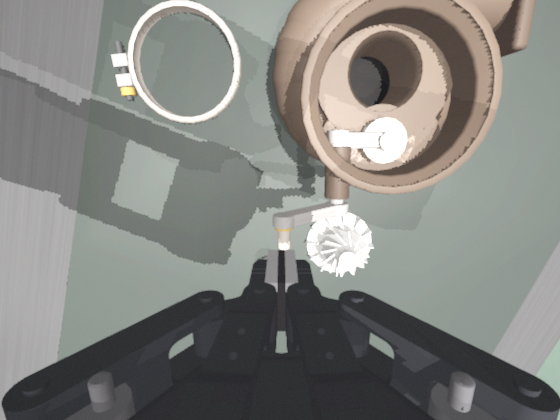

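View pics/scene1.png

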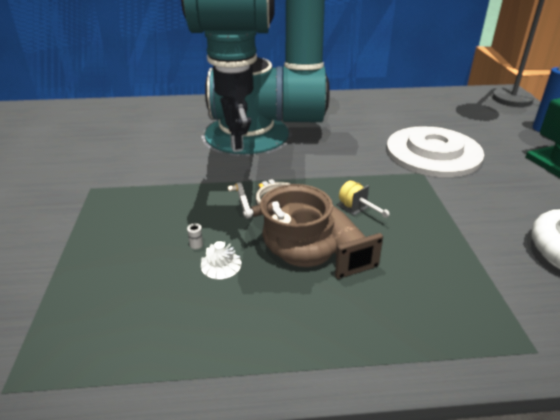

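```bash
python3 -c "
from h import *
a=cv2.imread('pics/wrist1.png')[120:270,250:400]
cv2.imwrite('pics/z3.png',cv2.resize(a,(600,600),interpolation=cv2.INTER_CUBIC))"
```

```text
(no output)
```

View pics/z3.png

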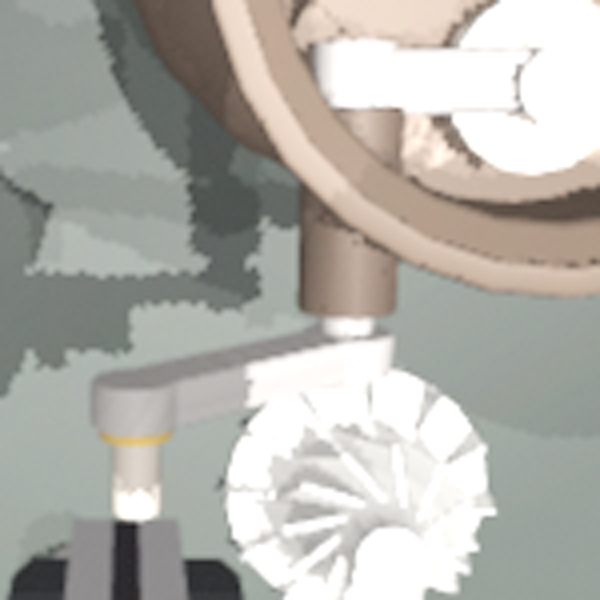

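```bash
python3 -c "
from h import *
W=load('wrist1')
f=lambda x,y,z:onz(W,250+x/4-.4,120+y/4-.4,z)
for n,a in dict(eyeL=(93,405,.142),eyeR=(175,405,.142),eyeTopIn=(134,375,.151),eyeTopOut=(136,432,.151),pinbase=(136,441,.147),pintip=(136,516,.147),shaftneck=(347,325,.104),shaftup=(376,110,.104),hubR=(393,350,.104)).items(): print(n,f(*a))
print(ray(W,284,228))
"
```

```text
eyeL [ 0.5279943  -0.03135096  0.142     ]
eyeR [ 0.54386576 -0.02643949  0.142     ]
eyeTopIn [ 0.53325119 -0.02049391  0.151     ]
eyeTopOut [ 0.53707417 -0.03144963  0.151     ]
pinbase [ 0.53806353 -0.03451077  0.147     ]
pintip [ 0.54285873 -0.04988125  0.147     ]
shaftneck [ 0.58097718 -0.00685561  0.104     ]
shaftup [0.57037605 0.04077604 0.104     ]
hubR [ 0.59326224 -0.00930679  0.104     ]
(array([0.51344474, 0.03817532, 0.37314808]), array([ 0.10263458, -0.29835734, -0.94891994]))
```

The close wrist view shows the eye's centre at about (0.5355, -0.0265) and a pin direction that gives a housing yaw of 17.3°. This agrees with the triangulated values. Next I'll centre slightly beyond the eye and come down to just above it.

```bash
python3 -c "
from h import *
print(togo((.5305,-.030,.18),np.radians(17.3)))"
```

```text
(array([-2.6, -4.7, 70.4]), array([ 0.   , -0.   , -0.001]))
```

```bash
python3 -m jog '[[[-2,-4,20,0,0,0,1],[-3,-5,45,0,0,0,1],[-3,-5,65,0,0,0,1],[-3,-5,70,0,0,0,1],[-3,-5,70,0,0,0,1]]]'; python3 -c "
from h import *
snap('top','top2');snap('scene','scene2');snap('wrist','wrist2')
s=sense();print(s['tcp_pos'],s['contact_force'],s['time'])
a=cv2.imread('pics/scene2.png')[150:260,190:340]; b=cv2.imread('pics/wrist2.png')[120:360,150:450]
cv2.imwrite('pics/z4.png',np.hstack([cv2.resize(a,(430,315),interpolation=2),cv2.resize(b,(394,315),interpolation=2)])[:,:800])"
```

```text
time: 2.92
tcp_pos: [0.5306, -0.0311, 0.1803]
orientation: [-1.864, -2.529, 0.0]
contact_force: [-0.8, -1.1, -0.1]
opening: -0.0
[ 0.53092214 -0.03122037  0.1812012 ] [-0.26136959 -0.57748754 -0.01412334] 3.075
```

View pics/z4.png

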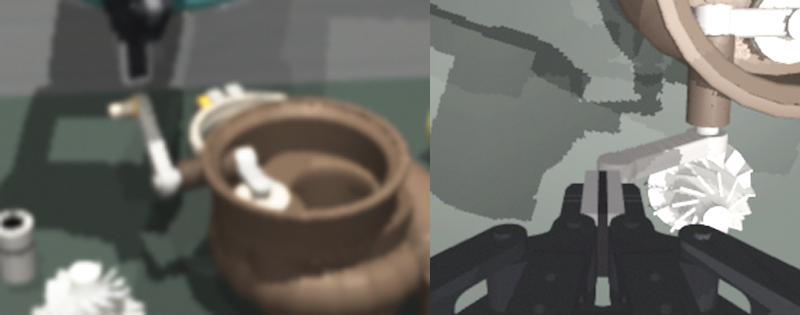

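```bash
python3 -c "
from h import *
S=load('scene2');print(proj(S,[[.531,-.031,z] for z in (.150,.162,.175)]), 'eye top',proj(S,[.5355,-.0265,.151]))
a=S['image'][160:200,215:260];cv2.imwrite('pics/z5.png',cv2.cvtColor(cv2.resize(a,(675,600),interpolation=2),4))
W=load('wrist2');a=W['image'][230:300,230:330];cv2.imwrite('pics/z6.png',cv2.cvtColor(cv2.resize(a,(800,560),interpolation=2),4))
for z in (.162,):
  for u in (260,300): print(onz(W,u,250,z))
"
```

```text
[[235.92324849 181.1561421 ]
 [235.63960687 176.42988871]
 [235.32805953 171.23864888]] eye top [[238.01884004 181.7740679 ]]
[ 0.51725133 -0.02629434  0.162     ]
[ 0.53682957 -0.02025874  0.162     ]
```

View pics/z5.png

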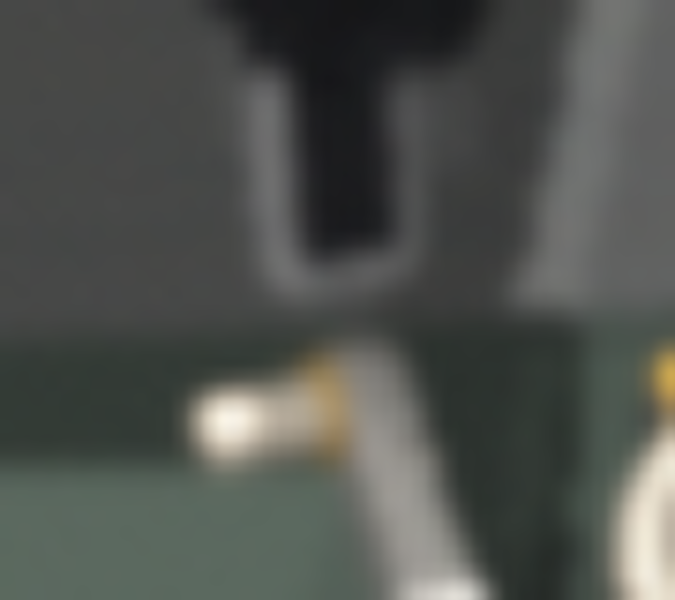

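View pics/z6.png

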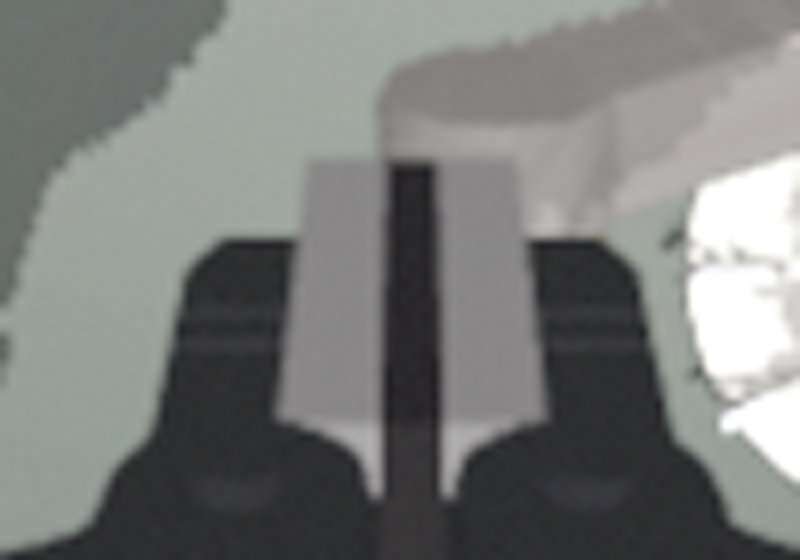

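```bash
python3 -m jog '[[[0,4,5,0,0,0,1],[0,4,12,0,0,0,1],[0,4,19,0,0,0,1],[0,4,26,0,0,0,1],[0,4,33,0,0,0,1],[0,4,39,0,0,0,1],[0,4,44,0,0,0,1],[0,4,45,0,0,0,1]]]'; python3 -c "
from h import *
snap('top','top3');snap('scene','scene3');snap('wrist','wrist3')
s=sense();print(s['tcp_pos'],s['contact_force'],s['time'])
a=cv2.imread('pics/scene3.png')[160:220,220:310]; b=cv2.imread('pics/wrist3.png')[60:360,150:450]
cv2.imwrite('pics/z7.png',np.hstack([cv2.resize(a,(450,300),interpolation=2),cv2.resize(b,(300,300),interpolation=2)])[:,:800])
b=cv2.imread('pics/top3.png')[130:260,220:390]
cv2.imwrite('pics/z8.png',cv2.resize(b,(680,520),interpolation=cv2.INTER_CUBIC))"
```

```text
time: 4.08
tcp_pos: [0.5343, -0.03, 0.1349]
orientation: [-1.864, -2.528, 0.0]
contact_force: [-0.2, 0.2, 1.1]
opening: 0.001
[ 0.53445787 -0.03002664  0.13544007] [-0.23344455 -0.57686884  1.46658292] 4.225
```

View pics/z7.png

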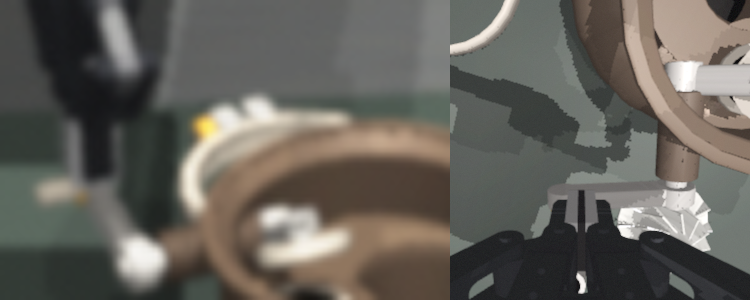

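View pics/z8.png

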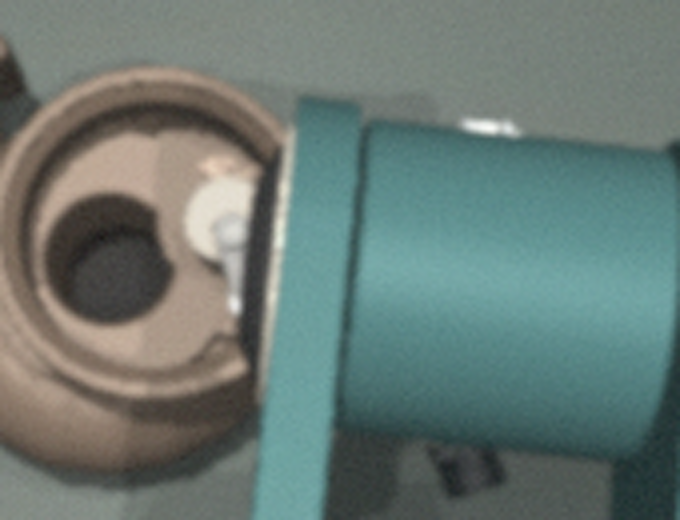

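```bash
cat >> h.py <<'E'
yaw=np.radians(17.3);ux=np.array([np.cos(yaw),np.sin(yaw),0]);uo=np.array([np.sin(yaw),-np.cos(yaw),0])
SH=np.array([.5849,-.0199,.104])
def ce(th):
    a=np.arctan2(38,49)-th; return SH-ux*.062*np.cos(a)+np.array([0,0,.062*np.sin(a)])
E
python3 -c "
from h import *
S=load('scene0')
print(proj(S,[ce(0)+uo*.02,ce(0),SH]))
for th in (.3,.4,.5,.6,.7,.8,.9,.95): print(th,proj(S,[ce(th)+uo*.02,ce(th)]).ravel().round(1),ce(th).round(3))
for n in ('scene0','scene3'):
  a=load(n)['image'][170:225,215:270]; cv2.imwrite('pics/q'+n+'.png',cv2.cvtColor(cv2.resize(a,(550,550),interpolation=2),4))
"
```

```text
[[225.66827283 188.01948571]
 [234.54699962 186.1136727 ]
 [242.58517838 212.63893345]]
0.3 [224.9 192.2 233.7 190.3] [ 0.529 -0.037  0.126]
0.4 [224.8 194.  233.5 192.1] [ 0.528 -0.038  0.12 ]
0.5 [224.8 195.9 233.5 194. ] [ 0.526 -0.038  0.114]
0.6 [224.9 198.1 233.6 196.2] [ 0.526 -0.038  0.108]
0.7 [225.1 200.4 233.7 198.5] [ 0.526 -0.038  0.101]
0.8 [225.3 202.8 233.9 200.9] [ 0.526 -0.038  0.095]
0.9 [225.7 205.3 234.2 203.4] [ 0.527 -0.038  0.089]
0.95 [225.9 206.6 234.4 204.7] [ 0.528 -0.038  0.086]
```

View pics/qscene0.png

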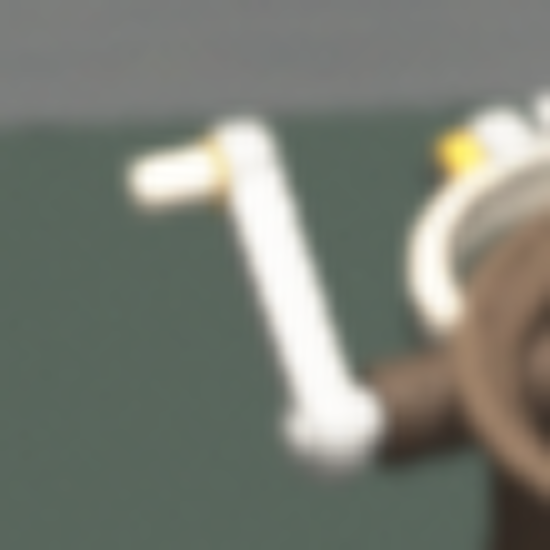

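View pics/qscene3.png

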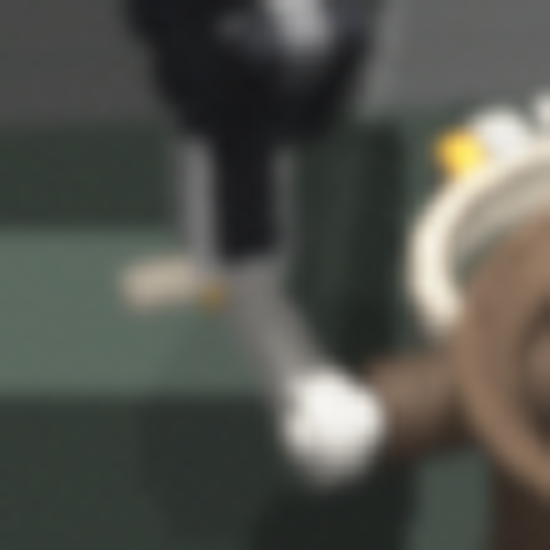

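Pin tip at pixel (226.7,197.7) puts the lever at about 0.59 rad, which matches the finger height geometry to about 1 mm. Next I'll press on to about 0.85.

```bash
python3 -m jog '[[[0,0,3,0,0,0,1],[0,0,6,0,0,0,1],[0,0,9,0,0,0,1],[0,0,11,0,0,0,1],[0,0,12,0,0,0,1],[0,0,12,0,0,0,1]]]'; python3 -c "
from h import *
snap('scene','scene4')
snap('wrist','wrist4')
s=sense();print(s['tcp_pos'],s['contact_force'],s['time'])
a=load('scene4')['image'][170:225,215:270];b=load('wrist4')['image'][50:350,180:480]
cv2.imwrite('pics/qscene4.png',cv2.cvtColor(np.hstack([cv2.resize(a,(400,400),interpolation=2),cv2.resize(b,(400,400),interpolation=2)]),4))
"
```

```text
time: 4.97
tcp_pos: [0.5344, -0.03, 0.1233]
orientation: [-1.865, -2.528, 0.0]
contact_force: [-0.8, 0.4, 1.5]
opening: 0.0
[ 0.53441415 -0.03002804  0.12335039] [-1.23426975 -0.80181076  1.03366481] 5.075
```

View pics/qscene4.png

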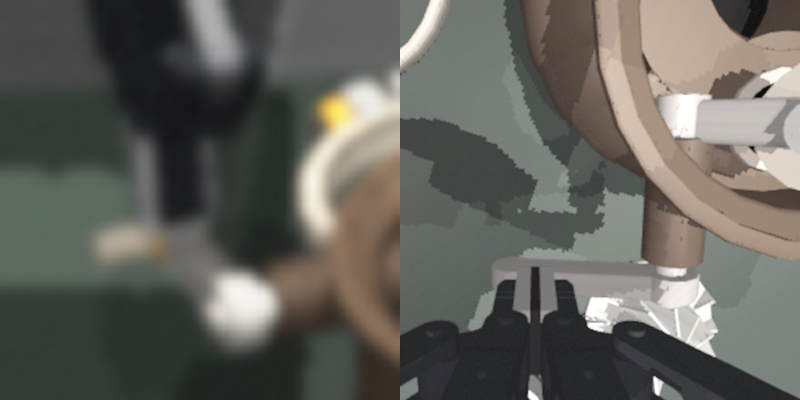

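Pin tip row of about 203.2 means about 0.82 rad, and the force is only about 1 N, so the lever is not at its stop. I'll go another 2 mm.

```bash
python3 -m jog '[[[0,0,1,0,0,0,1],[0,0,2,0,0,0,1],[0,0,2,0,0,0,1],[0,0,2,0,0,0,1]]]'; python3 -c "
from h import *
snap('scene','scene5')
f=[sense()['contact_force']]
s=sense();print(s['tcp_pos'],s['contact_force'],s['time'])
a=load('scene5')['image'][170:225,215:270]
cv2.imwrite('pics/qscene5.png',cv2.cvtColor(cv2.resize(a,(550,550),interpolation=2),4))
"
```

```text
time: 5.58
tcp_pos: [0.5344, -0.03, 0.1213]
orientation: [1.865, 2.528, 0.0]
contact_force: [-0.8, 0.0, 1.1]
opening: -0.0
[ 0.53440351 -0.03004097  0.12130023] [-0.92467002 -0.259705    1.13994486] 5.625
```

View pics/qscene5.png

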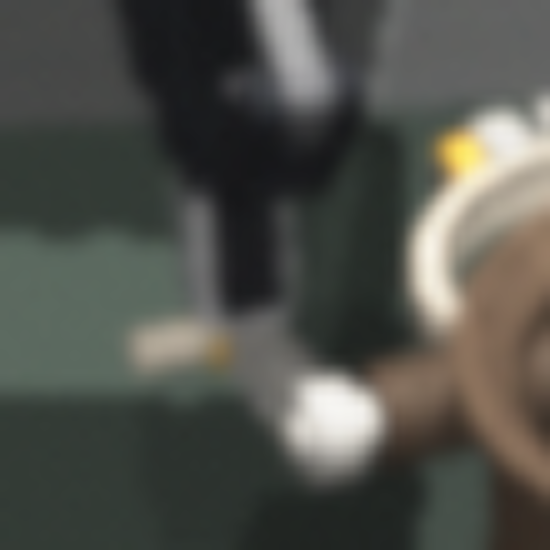

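Pin tip row of about 204.6 means about 0.87 rad, wide open and short of the stop at about 1 N. Now I'll let go by rising straight up.

```bash
python3 -m jog '[[[0,0,-8,0,0,0,1],[0,0,-18,0,0,0,1],[0,0,-28,0,0,0,1],[0,0,-38,0,0,0,1],[0,0,-48,0,0,0,1],[0,0,-60,0,0,0,1],[0,0,-75,0,0,0,1],[0,0,-80,0,0,0,1]]]';python3 -m jog '[[[0,0,0,0,0,0,1],[0,0,0,0,0,0,1],[0,0,0,0,0,0,1],[0,0,0,0,0,0,1]]]'; python3 -c "
from h import *
snap('scene','scene6');snap('wrist','wrist6')
s=sense();print(s['tcp_pos'],s['contact_force'],s['time'])
a=load('scene6')['image'][170:225,215:270];b=load('wrist6')['image'][50:350,180:480]
cv2.imwrite('pics/qscene6.png',cv2.cvtColor(np.hstack([cv2.resize(a,(400,400),interpolation=2),cv2.resize(b,(400,400),interpolation=2)]),4))
d=np.abs(load('scene6')['image'].astype(int)-load('scene0')['image']).max(2);print((d[180:280,180:400]>40).sum())
"
```

```text
time: 6.62
tcp_pos: [0.5347, -0.0301, 0.2027]
orientation: [1.864, 2.528, 0.001]
contact_force: [-0.4, 0.4, 0.5]
opening: -0.004
time: 7.12
tcp_pos: [0.5343, -0.03, 0.201]
orientation: [-1.864, -2.528, 0.0]
contact_force: [0.2, -0.4, -0.6]
opening: 0.002
[ 0.53435665 -0.0300309   0.20115202] [-1.57930376  0.14069387  0.14391242] 7.225
1956
```

View pics/qscene6.png

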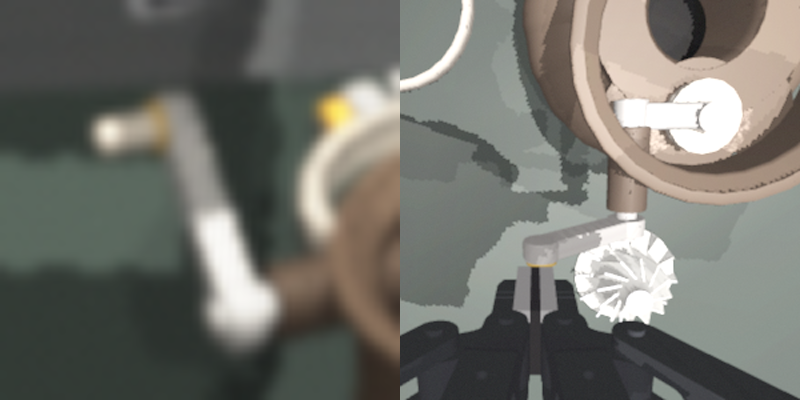

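The flap is lying flat and the pin tip is back at row 187.9, as in the first picture, so it is fully shut. Now I'll press again along the same path.

```bash
python3 -m jog '[[[0,0,12,0,0,0,1],[0,0,24,0,0,0,1],[0,0,31,0,0,0,1],[0,0,38,0,0,0,1],[0,0,45,0,0,0,1],[0,0,52,0,0,0,1],[0,0,58,0,0,0,1],[0,0,64,0,0,0,1]]]'; python3 -m jog '[[[0,0,5,0,0,0,1],[0,0,9,0,0,0,1],[0,0,12,0,0,0,1],[0,0,14,0,0,0,1],[0,0,16,0,0,0,1],[0,0,16,0,0,0,1],[0,0,16,0,0,0,1],[0,0,16,0,0,0,1]]]'; python3 -c "
from h import *
snap('scene','scene7');snap('wrist','wrist7')
s=sense();print(s['tcp_pos'],s['contact_force'],s['time'])
a=load('scene7')['image'][170:225,215:270];b=load('wrist7')['image'][50:350,180:480]
cv2.imwrite('pics/qscene7.png',cv2.cvtColor(np.hstack([cv2.resize(a,(400,400),interpolation=2),cv2.resize(b,(400,400),interpolation=2)]),4))
snap('top','top7')"
```

```text
time: 8.22
tcp_pos: [0.5344, -0.03, 0.1369]
orientation: [1.864, 2.528, 0.0]
contact_force: [-0.0, 0.2, 1.2]
opening: 0.001
time: 9.22
tcp_pos: [0.5344, -0.03, 0.1214]
orientation: [1.864, 2.528, 0.0]
contact_force: [-0.3, 0.0, 0.8]
opening: -0.002
[ 0.53442703 -0.03007238  0.12136808] [-0.33314027 -0.6256374   1.1557697 ] 9.325
```

View pics/qscene7.png

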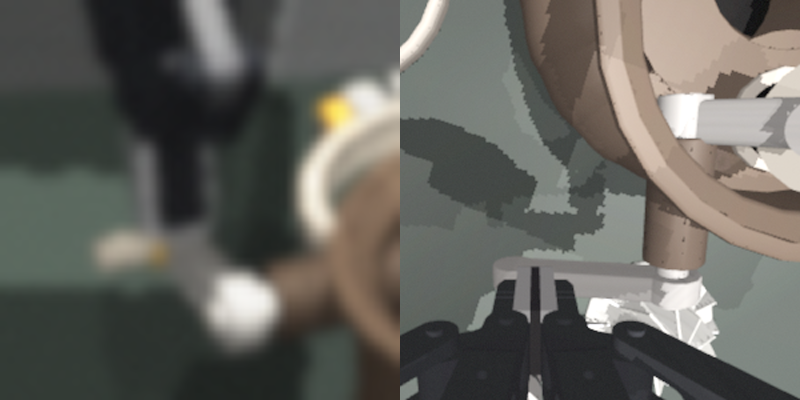

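View pics/scene7.png

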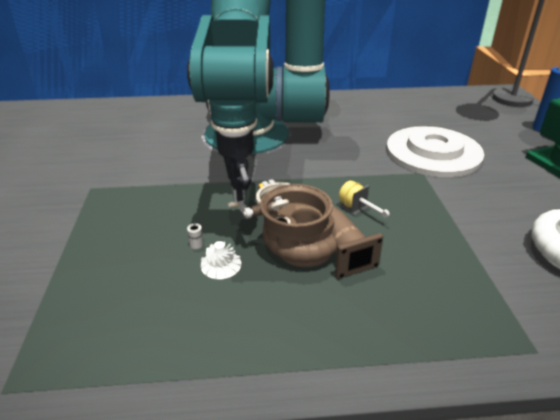

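The lever is at about 0.86 rad again, pressed at about 1 N and clear of the stop. The housing and loose parts are where they started, so I'm handing in.

```bash
python3 -c "
from plant import finish_job,sense
print(finish_job(),sense()['tcp_pos'])"
```

```text
the job is handed in; nothing more can be done
the job is handed in; nothing more can be done
```

I worked the wastegate by its lever as asked: pressed it open, let it drop shut, and pressed it open again. I handed in at about 9.3 s with the fingertips still holding it open.

- **First opening:** I pressed the lever's end down with the shut fingertips to about 0.87 rad, judged from the pin's position in the scene picture. The finger height agreed. The push stayed near 1 N, so the lever was not against its stop.
- **Release:** I raised the fingers well clear of the lever. The pictures showed the flap lying level and the pin tip back at its original row (187.9), so it was fully shut.
- **Second opening:** The tool came back to the same height, 0.121 m, with about 1 N of push. The pin put the lever at about 0.86 rad, just below the 0.95 stop.

By eye, the last scene picture showed the housing and the loose parts where they started. I made no precise comparison, because the one pixel-difference count I ran was swamped by the arm and its shadow. The angles come from blurred pixels and are good to about 0.03 rad; no check disagreed beyond that.

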